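# Close a push-and-turn tub

## Task

The push-and-turn cap of the white tub has come apart: its outer shell stands on the ceramic coaster and the inner cap is only loosely screwed on. Put the shell over the inner cap, press it down so the lugs catch, and twist it clockwise until the inner cap is screwed fully home, then let go so the shell springs back up on the tub. Press firmly but never hard, stop turning as soon as it is home rather than forcing it, turn the inner cap only through the shell without touching the tub or inner cap with the gripper, and leave the dispenser, scoop and dustpan where they are.

Things in the scene. Friction and masses are not known exactly. Their poses are not given: they have to be found in the camera images.
- shell: Outer shell of the cap: white plastic, open below, 54 mm diameter, 50 g, upright on the coaster at the start. Origin: centre of its lower rim, z up. Skirt 22 mm deep, 48 mm inner diameter; flat deck top 26 mm above the origin. Under the deck 4 radial lugs, 90 degrees apart, 4.5 mm tall, 4 mm wide, 10 to 20 mm from the axis. Over 80 N on the tub cracks it (press, plus 9 N per 0.1 N m of twist).
- shell_bar (a point): Centre of the grip bar on the shell's deck, 35 mm above the shell's origin. The bar is 44 mm long along the shell's x, 14 mm wide along its y and 18 mm tall, standing on the deck; grasp it across its width from above.
- tub: White tub, 76 mm diameter, 68 mm tall to its shoulder, fixed to the shelf. Origin: centre of its underside, z up along the cap's axis. On top the inner cap, 44 mm diameter, chamfered, with 4 radial lugs 90 degrees apart (5 mm tall, 4 mm wide) on its flat top, angle unmeasured. Fully home and let go, the shell's origin is 81 mm above this one; 83 to 85 mm if still loose.
- cap_seat (a point): Fixed point on the tub's axis, 90 mm above its origin: here lies the inner cap's flat top (foot of its lugs) when fully home. At the start it is 2.2 to 4 mm higher, unmeasured. Twisting clockwise seen from above, the lugs catch within 90 degrees; the inner cap then turns 32 to 57 degrees more with 0.15 to 0.3 N m, sinking 4 mm per radian: follow it down. At its hard stop 0.4 N m is enough.
- post_home (a point): Fixed point on the tub's axis, 103 mm above its origin: top of the spring post in the inner cap (13 mm above the flat top) when fully home. The shell's deck rests on it, spinning freely. It gives from 1.5 N, 1 N more per mm. Lugs meet at 3.5 mm: standing on one another they stop hard until turned off; else the deck bottoms at 8 mm, 9.5 N. 10 to 12 N holds them engaged. Lifted 6 mm it turns back freely.
- coaster: Round ceramic coaster, 96 mm diameter, 8 mm thick, on the glass shelf whose top is 20 mm above the work surface; origin at the centre of its underside. The shell starts near its centre.
- dispenser: Empty chrome push dispenser, 62 mm diameter, 140 mm tall, bystander; origin at the centre of its underside.
- scoop: Lavender plastic scoop, about 132 mm long along its x, 45 mm wide, 30 mm tall, bystander; origin on its underside, near mid-length.
- dustpan: Tiny steel dustpan, about 135 mm long along its x, 80 mm wide, 26 mm tall, bystander; origin on its underside, near mid-length.

How it is judged:
On the way:
1. the shell sits over the inner cap on the tub (horizontal distance between shell and tub below 0.004 m and z of shell in the frame of tub below 0.09 m and angle between shell's own z axis and vertical below 0.12 rad), for 0.1 s.
At the end, for the whole second after the job is handed in: The shell stands upright (within 0.08 rad), centred on the tub within 4 mm, at rest, sprung back up, its origin 79.8 to 81.7 mm above the tub's origin: the inner cap is within about 0.7 mm (10 degrees) of fully home (horizontal distance between shell and tub below 0.004 m and z of shell in the frame of tub between 0.0798 and 0.0817 m and angle between shell's own z axis and vertical below 0.08 rad and linear speed of shell below 0.01 m/s); the robot touches nothing.
It fails at once if the shell is pushed on the tub or inner cap with more than 80 N, pressing and lug forces added (contact force between shell and tub above 80 N).
It fails at once if the robot touches the tub or the inner cap directly (contact force between any of the fingers, the arm and tub above 1 N).
It fails at once if the dispenser, scoop or dustpan is moved more than 15 mm (distance of any of dispenser, scoop, dustpan from where it was at the start of the episode above 0.015 m).
It also fails if it takes over 72 s, if anything falls off the work surface, if the arm or the gripper's body presses on something with over 40 N, if the wrist force passes 120 N, or if a joint passes its speed limit or range.

## Robot

A 6-joint arm with a two-finger parallel gripper is mounted at the origin on the work surface. World frame = base frame: x ahead of the robot, y to its left, z up, the work surface at z = 0. Lengths are in m, angles in rad, forces in N, time in s.
With the tool pointing down it reaches from about 0.275 to 0.725 m from the base axis. Payload 15.9 kg.
Tool frame: the origin (TCP) lies at the very end of the fingers, on their centre line; the grasp point (between the pads) lies 19 mm behind it (ctrl.grip_depth is the y of the grasp point in the tool frame, in m); y points along the fingers, x is the direction in which the jaws open and shut, and the axes are right-handed (so a half turn about y gives the same grasp; the last joint's range is limited). The gripper opens to 85 mm and grips with 20 to 120 N. Pads are 22 mm wide; open, the fingers measure 114 mm over their backs; the gripper's body (76 mm by 85 mm) begins 54 mm behind the grasp point. The pads swing forward as they close: fully open they stand 13 mm farther back than shut.
Start: joints at [-1.3, 0.213, -0.034, 1.323, 0, 1.571], TCP at [0.134, -0.482, 0.231] pointing down, gripper open.
Joint ranges: [-2.98, 2.98], [-0.74, 1.72], [-1.14, 1.35], [-2.1, 2.04], [-1.57, 1.44], [-3.14, 3.14]. Speed limits (rad/s): [1.89, 1.89, 2.39, 2.57, 3.14, 3.14].

## Interface

Orientations are given as a rotation vector (axis times angle).
In Python, from cell import ctrl gives the robot as it stands. Calls block until the motion is done:
- ctrl.move_pose(position, orientation): joint-space move of the TCP to a pose.
- ctrl.move_linear(position, speed=0.15, orientation=None): straight line of the TCP; orientation=None keeps the orientation; speed is the mean speed in m/s.
- ctrl.set_joints(angles): joint-space move.
- ctrl.let_go() and ctrl.grab(grip_force=None): open the fingers fully, or close them until they stop; grip_force is the grip in N (None keeps the last).
- ctrl.wait(seconds).
- ctrl.solve_ik(position, orientation): joint angles nearest the present ones, or None.
- ctrl.grab_frame(name): name is "scene" or "top"; returns the picture (384x512x3 uint8, red, green, blue); there is no depth.
- ctrl.camera_info(name): a dict with "vfov" (degrees; the focal length in pixels is half the picture's height over the tangent of half this angle, whatever the lens; pixels are square), "cx", "cy" (the principal point, pixels), "extrinsics" (4x4, takes a point from world to camera coordinates). Camera axes: x right, y down, z forward; pixel columns grow to the right and rows downward; lengths in m; the calibration is good to about 2 mm. A picture is of the moment at which its call begins. camera_info takes no time and is no camera call.
A pose or a line that the arm cannot do raises ctrl.IKError and nothing moves.
- ctrl.sign_off(): hands the job in, once; it reports no verdict.
Readings, each from a call of its own:
- ctrl.read_t(): time.
- ctrl.read_joints(): joint angles.
- ctrl.read_joint_velocities(): joint speeds.
- ctrl.read_joint_torque(): joint torques, N m.
- ctrl.read_position(): TCP position.
- ctrl.read_orientation(): TCP orientation.
- ctrl.read_contact_force(): force on the tool from outside, world axes, zero at the start.
- ctrl.read_moment(): the same for the moment, N m.
- ctrl.read_width(): finger opening in m.
Only numpy, scipy, OpenCV 4.12 (cv2) and the standard library are available. Lean on these libraries where they do the work, as an engineer would, in place of code of your own. Each camera call takes 0.05 s, during which the arm holds its last target.

## Working session

There is one attempt and no reset: what is moved stays moved. The work goes in short steps, each a Python script; the robot and the scene stay as the last script left them, time stands still between calls to the robot, and variables do not carry over. Pictures are saved under pics/ and viewed, and the job is handed in when it is done.

```bash
ls; mkdir -p pics
python3 - <<'E'
from cell import ctrl
import cv2, numpy as np
print(ctrl.read_t(), ctrl.read_position(), ctrl.read_orientation(), ctrl.read_width(), ctrl.grip_depth)
for n in ("scene","top"):
    f=ctrl.grab_frame(n); cv2.imwrite(f"pics/{n}0.png",f[:,:,::-1])
    np.save(f"pics/{n}0.npy",f)
    i=ctrl.camera_info(n); print(n,i)
E
```

```text
pics
0.0 [ 0.13368213 -0.48145659  0.2308189 ] [-1.32452615  1.00804386 -1.0066068 ] 0.0854259444589244 -0.0187
scene {'vfov': 54.89558340665057, 'cx': 253.75962522934546, 'cy': 193.69815126914108, 'extrinsics': array([[ 0.56664882,  0.82394748, -0.00443435, -0.37869506],
       [ 0.67122883, -0.46472836, -0.57747675, -0.36245395],
       [-0.47787128,  0.32425006, -0.81639509,  1.36195993],
       [ 0.        ,  0.        ,  0.        ,  1.        ]])}
top {'vfov': 43.25550171895667, 'cx': 255.71896671639655, 'cy': 185.0073106491146, 'extrinsics': array([[ 0.12292028, -0.99240371,  0.0050477 , -0.05605311],
       [-0.97126171, -0.12134308, -0.20475972,  0.6493939 ],
       [ 0.20381681,  0.02026649, -0.97879925,  1.01024097],
       [ 0.        ,  0.        ,  0.        ,  1.        ]])}
```

View pics/scene0.png

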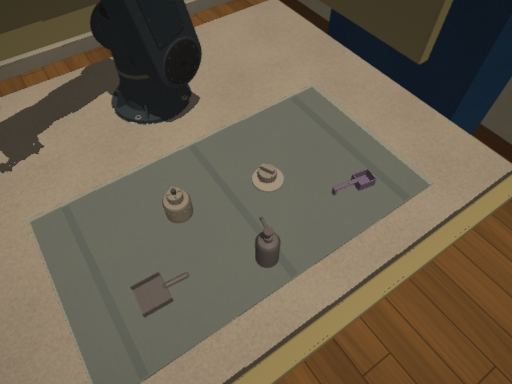

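View pics/top0.png

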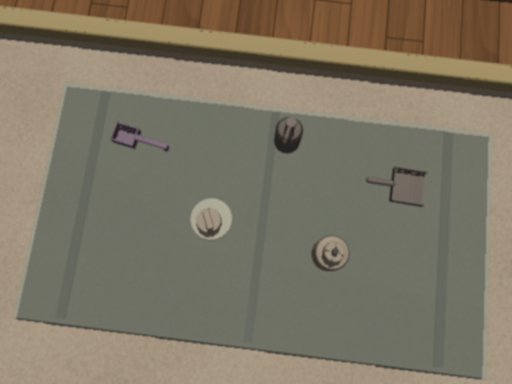

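Scene view: shell on the coaster at (268,178), tub at (178,205). Top view: shell at (210,219), tub at (332,253), dispenser at (289,133). I'll zoom in on these.

Run:
```python
import cv2
t=cv2.imread("pics/top0.png"); s=cv2.imread("pics/scene0.png")
z=lambda im,x,y,w=28:cv2.resize(im[y-w:y+w,x-w:x+w],(400,400),interpolation=cv2.INTER_CUBIC)
import numpy as np
cv2.imwrite("pics/zt.png",cv2.resize(np.vstack([np.hstack([z(t,211,219),z(t,332,253)]),np.hstack([z(s,268,175),z(s,178,204)])]),(600,600)))
```

```text
(no output)
```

View pics/zt.png

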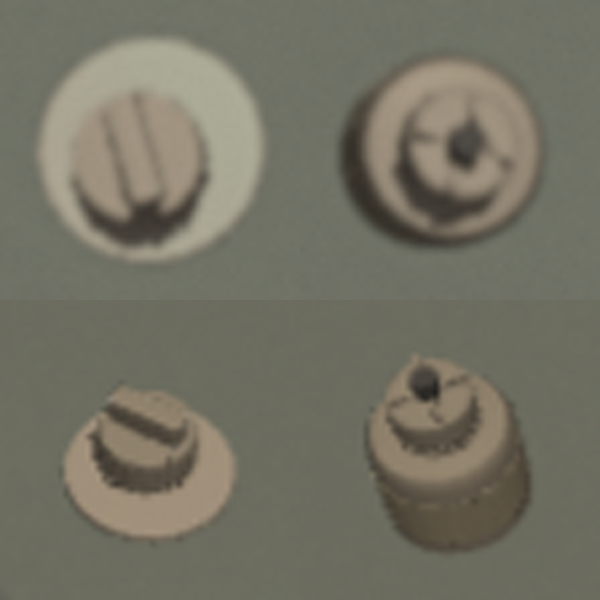

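```bash
cat > h.py <<'E'
import numpy as np, cv2
from cell import ctrl
def K(n):
    i=ctrl.camera_info(n); f=192/np.tan(np.radians(i['vfov']/2))
    return np.array([[f,0,i['cx']],[0,f,i['cy']],[0,0,1]]), i['extrinsics']
def proj(n,P):
    k,E=K(n); P=np.atleast_2d(P); c=P@E[:3,:3].T+E[:3,3]; u=c@k.T
    return u[:,:2]/u[:,2:]
def back(n,uv,z):
    k,E=K(n); R=E[:3,:3]; d=R.T@np.linalg.solve(k,[uv[0],uv[1],1]); o=-R.T@E[:3,3]
    return o+d*(z-o[2])/d[2]
def circ(x,y,z,r,m=60):
    a=np.linspace(0,2*np.pi,m); return np.c_[x+r*np.cos(a),y+r*np.sin(a),np.full(m,z)]
def zoomdraw(n,im,c,w,curves,size=400):
    s=size/(2*w); x0,y0=c[0]-w,c[1]-w
    M=np.float32([[s,0,-x0*s+ (s-1)/2],[0,s,-y0*s+(s-1)/2]])
    z=cv2.warpAffine(im,M,(size,size),flags=cv2.INTER_CUBIC)
    for P,col in curves:
        q=proj(n,P); q=q*s+M[:,2]
        cv2.polylines(z,[np.round(q).astype(int)],False,col,1,cv2.LINE_AA)
    return z
E
python3 - <<'E'
from h import *
t=back('top',(332,253),.088); s=back('top',(208.9,220.5),.054); co=back('top',(183+152*.1867,191+149*.1867),.028)
print(t,s,co)
T=cv2.imread("pics/top0.png"); S=cv2.imread("pics/scene0.png")
# scene pixel estimates
print(back('scene',(150+ (447-300)*.1867, 176+(432-300)*.1867),.088), back('scene',(240+148*.1867,147+(425-300)*.1867),.054))
tc=[(circ(t[0],t[1],.088,.038),(0,0,255)),(circ(t[0],t[1],.02,.038),(255,0,0)),(circ(t[0],t[1],.113,.022),(0,255,0))]
sc=[(circ(s[0],s[1],.054,.027),(0,0,255)),(circ(s[0],s[1],.028,.027),(255,0,0)),(circ(co[0],co[1],.028,.048),(0,255,0))]
im=np.vstack([np.hstack([zoomdraw('top',T,(211,219),28,sc),zoomdraw('top',T,(332,253),28,tc)]),np.hstack([zoomdraw('scene',S,(268,175),28,sc),zoomdraw('scene',S,(178,204),28,tc)])])
cv2.imwrite("pics/ov1.png",cv2.resize(im,(600,600),interpolation=cv2.INTER_AREA))
E
```

```text
[ 0.52088008 -0.15455485  0.088     ] [0.56142205 0.11798337 0.054     ] [0.56908495 0.11574838 0.028     ]
[ 0.53593219 -0.15498287  0.088     ] [0.56693175 0.11945691 0.054     ]
```

View pics/ov1.png

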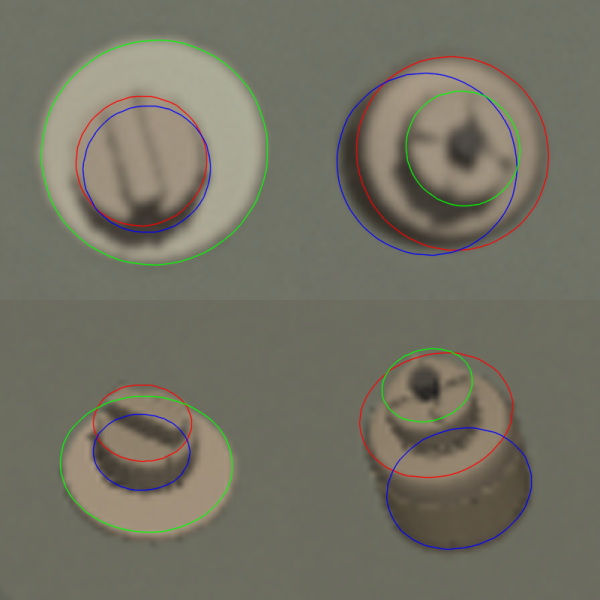

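```bash
cat > fit.py <<'E'
from h import *
from scipy.optimize import minimize
def edgefit(n,im,curvesf,p0,rng=.012,step=.001):
    "maximise mean gradient magnitude along silhouette hull"
    g=cv2.GaussianBlur(cv2.cvtColor(im,cv2.COLOR_BGR2LAB).astype(np.float32),(0,0),.8)
    gx=cv2.Sobel(g,cv2.CV_32F,1,0); gy=cv2.Sobel(g,cv2.CV_32F,0,1)
    m=np.sqrt(((gx**2+gy**2)*np.array([1,2,2])).sum(2)); m=np.minimum(m,np.percentile(m,99.5))
    def sc(p):
        q=proj(n,curvesf(p)); h=cv2.convexHull(q.astype(np.float32))[:,0]
        h=np.vstack([h,h[:1]]); d=np.r_[0,np.cumsum(np.linalg.norm(np.diff(h,axis=0),axis=1))]
        s=np.linspace(0,d[-1],200); x=np.interp(s,d,h[:,0]).astype(np.float32); y=np.interp(s,d,h[:,1]).astype(np.float32)
        return cv2.remap(m,x[None],y[None],cv2.INTER_LINEAR).mean()
    r=np.arange(-rng,rng+1e-9,step)
    v=[(sc((p0[0]+a,p0[1]+b)),p0[0]+a,p0[1]+b) for a in r for b in r]
    return max(v)
E
python3 - <<'E'
from fit import *
T=cv2.imread("pics/top0.png"); S=cv2.imread("pics/scene0.png")
tub=lambda p:np.vstack([circ(*p,.02,.038),circ(*p,.083,.038),circ(*p,.088,.034)])
tub2=lambda p:np.vstack([circ(*p,.02,.038),circ(*p,.088,.038)])
coa=lambda p:np.vstack([circ(*p,.02,.048),circ(*p,.028,.048)])
she=lambda p:np.vstack([circ(*p,.028,.027),circ(*p,.054,.027)])
deck=lambda p:circ(*p,.054,.027)
for n,im in(("top",T),("scene",S)):
    for nm,f,p in(("tub",tub,(.523,-.155)),("tubsharp",tub2,(.523,-.155)),("coa",coa,(.569,.116)),("shell",she,(.563,.118)),("deck",deck,(.563,.118))): print(n,nm,np.round(edgefit(n,im,f,p),4))
E
```

```text
top tub [80.4248  0.521  -0.156 ]
top tubsharp [75.9186  0.521  -0.156 ]
top coa [113.3224   0.57     0.118 ]
top shell [109.621   0.556   0.119]Traceback (most recent call last):
  File "<stdin>", line 9, in <module>
  File "fit.py", line 14, in edgefit
    v=[(sc((p0[0]+a,p0[1]+b)),p0[0]+a,p0[1]+b) for a in r for b in r]
        ~~^^^^^^^^^^^^^^^^^^^
  File "fit.py", line 9, in sc
    q=proj(n,curvesf(p)); h=cv2.convexHull(q.astype(np.float32))[:,0]
  File "h.py", line 7, in proj
    k,E=K(n); P=np.atleast_2d(P); c=P@E[:3,:3].T+E[:3,3]; u=c@k.T
        ~^^^
  File "h.py", line 4, in K
    i=ctrl.camera_info(n); f=192/np.tan(np.radians(i['vfov']/2))
ValueError: time passes only in moves, steps and waits
```

```bash
python3 - <<'E'
s=open('h.py').read()
s=s.replace("def K(n):","import functools\n@functools.lru_cache\ndef K(n):")
open('h.py','w').write(s)
E
cat > run1.py <<'E'
from fit import *
T=cv2.imread("pics/top0.png"); S=cv2.imread("pics/scene0.png")
tub=lambda p:np.vstack([circ(*p,.02,.038),circ(*p,.083,.038),circ(*p,.088,.034)])
tub2=lambda p:np.vstack([circ(*p,.02,.038),circ(*p,.088,.038)])
coa=lambda p:np.vstack([circ(*p,.02,.048),circ(*p,.028,.048)])
she=lambda p:np.vstack([circ(*p,.028,.027),circ(*p,.054,.027)])
deck=lambda p:circ(*p,.054,.027)
R={}
for n,im in(("top",T),("scene",S)):
    for nm,f,p in(("tub",tub,(.523,-.155)),("tubsharp",tub2,(.523,-.155)),("coa",coa,(.569,.116)),("shell",she,(.563,.118)),("deck",deck,(.563,.118))): print(n,nm,np.round(edgefit(n,im,f,p),4))
E
python3 run1.py; python3 -c "
from cell import ctrl;print(ctrl.read_t())"
```

```text
top tub [80.4248  0.521  -0.156 ]
top tubsharp [75.9186  0.521  -0.156 ]
top coa [113.3224   0.57     0.118 ]
top shell [109.621   0.556   0.119]
top deck [108.4663   0.553    0.117 ]
scene tub [71.6027  0.525  -0.156 ]
scene tubsharp [63.6457  0.526  -0.156 ]
scene coa [91.7999  0.569   0.119 ]
scene shell [1.2418e+02 5.6600e-01 1.1700e-01]
scene deck [1.139128e+02 5.750000e-01 1.060000e-01]
0.1
```

```bash
cat >> h.py <<'E'
from scipy.spatial.transform import Rotation as Ro
def ori(phi):
    c,s=np.cos(phi),np.sin(phi)
    return Ro.from_matrix(np.array([[c,0,-s],[s,0,c],[0,-1,0]])).as_rotvec()
def phi_now():
    m=Ro.from_rotvec(ctrl.read_orientation()).as_matrix(); return np.arctan2(m[1,0],m[0,0])
E
python3 - <<'E'
from h import *
def zp(x,y): return (183+x*56/300-.4,191+y*56/300-.4)
for a,b in(((105,110),(125,200)),((138,92),(163,190)),((120,97),(147,203))):
    A=back('top',zp(*a),.072);B=back('top',zp(*b),.072);d=A-B; print(A[:2],B[:2],np.linalg.norm(d),np.degrees(np.arctan2(d[1],d[0])),(A+B)[:2]/2)
def zs(x,y): return (240+x*56/300-.4,147+(y-300)*56/300-.4)
A=back('scene',zs(105,405),.06);B=back('scene',zs(183,443),.06);d=A-B;print('scene',np.degrees(np.arctan2(d[1],d[0])))
print('phi now',np.degrees(phi_now()))
T=ctrl.read_joints()
for p in range(-180,181,30):
    print(p,*[None if q is None else np.round(q,2) for q in (ctrl.solve_ik([.563,.118,.15],ori(np.radians(p))),ctrl.solve_ik([.523,-.156,.15],ori(np.radians(p))))])
E
```

```text
[0.57785255 0.13353222] [0.54234231 0.12011937] 0.03795894953435649 20.69243858730251 [0.56009743 0.12682579]
[0.58688822 0.12121795] [0.54828012 0.10539722] 0.04172386927737315 22.282721862294856 [0.56758417 0.11330759]
[0.5839287  0.12822675] [0.54223579 0.11109067] 0.04507709295932021 22.34299915532741 [0.56308224 0.11965871]
scene -157.01355326888765
phi now -74.48814508574044
-180 [ 0.21  0.39  0.01  1.18  0.   -1.36] [-0.29  0.33 -0.08  1.16  0.   -1.86]
-150 [ 0.21  0.39  0.01  1.18  0.   -1.89] [-0.29  0.33 -0.08  1.16  0.   -2.38]
-120 [ 0.21  0.39  0.01  1.18  0.   -2.41] [-0.29  0.33 -0.08  1.16  0.   -2.91]
-90 [ 0.21  0.39  0.01  1.18  0.   -2.93] [-0.29  0.33 -0.08  1.16  0.    2.85]
-60 [0.21 0.39 0.01 1.18 0.   2.82] [-0.29  0.33 -0.08  1.16  0.    2.33]
-30 [0.21 0.39 0.01 1.18 0.   2.3 ] [-0.29  0.33 -0.08  1.16  0.    1.8 ]
0 [0.21 0.39 0.01 1.18 0.   1.78] [-0.29  0.33 -0.08  1.16  0.    1.28]
30 [0.21 0.39 0.01 1.18 0.   1.25] [-0.29  0.33 -0.08  1.16  0.    0.76]
60 [0.21 0.39 0.01 1.18 0.   0.73] [-0.29  0.33 -0.08  1.16  0.    0.23]
90 [0.21 0.39 0.01 1.18 0.   0.21] [-0.29  0.33 -0.08  1.16  0.   -0.29]
120 [ 0.21  0.39  0.01  1.18  0.   -0.32] [-0.29  0.33 -0.08  1.16  0.   -0.81]
150 [ 0.21  0.39  0.01  1.18  0.   -0.84] [-0.29  0.33 -0.08  1.16  0.   -1.34]
180 [ 0.21  0.39  0.01  1.18  0.   -1.36] [-0.29  0.33 -0.08  1.16  0.   -1.86]
```

Run:
```python
from h import *
o=ori(np.radians(112.3))
p=[.563,.1195]
ctrl.move_pose(p+[.14],o); print(ctrl.read_t())
ctrl.move_linear(p+[.057],speed=.08); print(ctrl.read_t(),ctrl.read_position(),ctrl.read_contact_force())
f=ctrl.grab_frame("top"); cv2.imwrite("pics/t1.png",cv2.resize(f[150:290,120:310,::-1],(760,560),interpolation=cv2.INTER_CUBIC))
f=ctrl.grab_frame("scene"); cv2.imwrite("pics/s1.png",cv2.resize(f[100:240,170:360,::-1],(760,560),interpolation=cv2.INTER_CUBIC))
```

```text
2.7333
3.925 [0.56335207 0.11958186 0.05751859] [-0.35187408  0.39691023 -0.39645555]
```

View pics/t1.png

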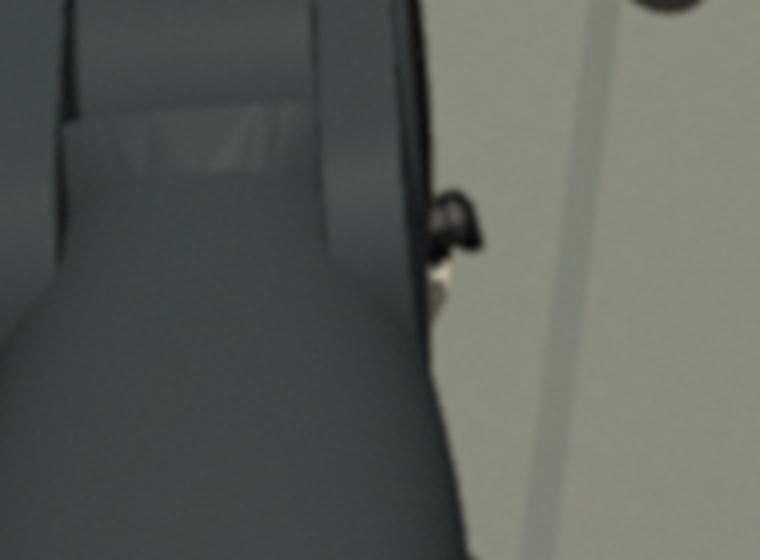

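View pics/s1.png

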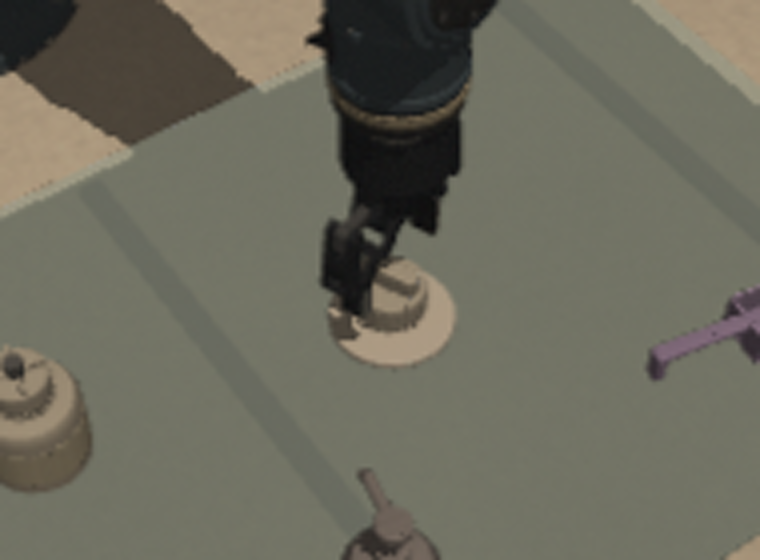

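Top view: the arm hides the shell, with only one fingertip showing near (455,220). Scene view: the fingers straddle the bar at (390,285), and one finger is visible on the left at (350,270). Closing now.

Run:
```python
from h import *
ctrl.grab(50); print(ctrl.read_t(),ctrl.read_width(),ctrl.read_position(),ctrl.read_contact_force(),ctrl.read_moment())
f=ctrl.grab_frame("scene"); cv2.imwrite("pics/s2.png",cv2.resize(f[130:200,220:315,::-1],(760,560),interpolation=cv2.INTER_CUBIC))
```

```text
4.675 0.012809993200416913 [0.56316527 0.11952996 0.05716555] [ 0.85236774 -0.36346956  1.68047451] [-0.05208635  0.03298583 -0.01054457]
```

View pics/s2.png

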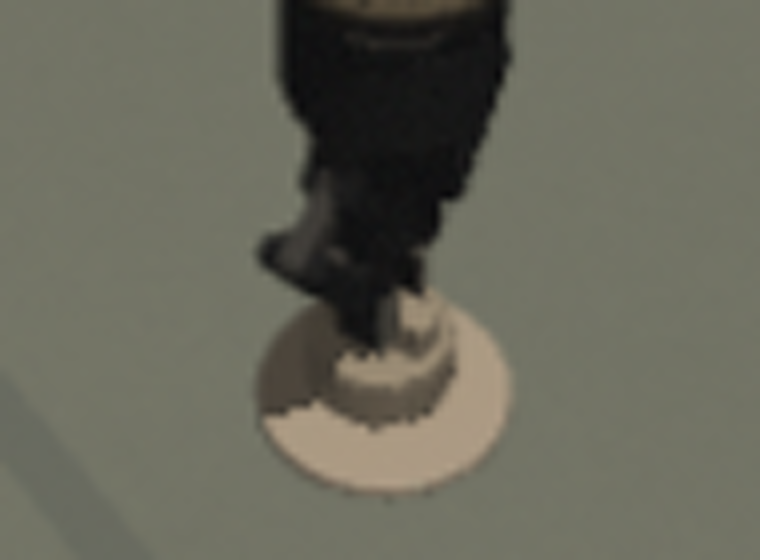

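Scene crop: the fingers are closed on the bar and the shell stands upright on the coaster at about (390,370). The width of 12.8 mm fits the 14 mm bar. Lifting it over to the tub.

Run:
```python
from h import *
p=ctrl.read_position()
ctrl.move_linear([p[0],p[1],.19],speed=.15); print(ctrl.read_t(),ctrl.read_contact_force())
ctrl.move_pose([.523,-.156,.19],ori(np.radians(112.3))); 
ctrl.wait(.3);print(ctrl.read_t(),ctrl.read_position(),np.degrees(phi_now()),ctrl.read_contact_force(),ctrl.read_moment())
for n in("scene","top"):
    f=ctrl.grab_frame(n); cv2.imwrite(f"pics/{n}3.png",f[:,:,::-1])
f=cv2.imread("pics/scene3.png")
cv2.imwrite("pics/s3.png",cv2.resize(f[145:235,120:240],(800,600),interpolation=cv2.INTER_CUBIC))
```

```text
5.7583 [-0.47860172  0.14739995 -0.66113585]
7.1333 [ 0.52325203 -0.15526165  0.1899635 ] 112.36614983342521 [-0.51805218 -0.92046772 -0.75530825] [0.00518589 0.06486114 0.00797324]
```

View pics/s3.png

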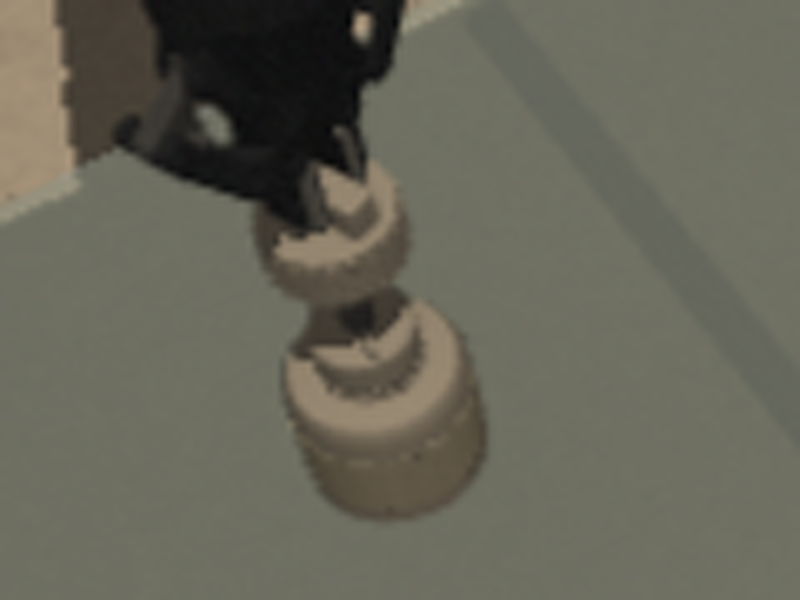

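View pics/top3.png

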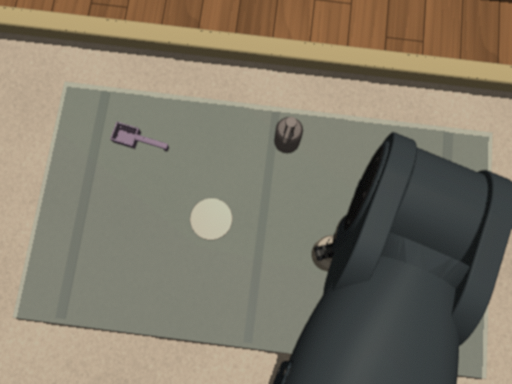

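Scene crop: the shell is held upright at about (335,235), directly above the inner cap at about (365,345). Top view: the coaster is empty and the dispenser and scoop are where they were. Next I'll fit the shell and tub in this same scene view to get the relative offset.

Run:
```python
from fit import *
import fit
S=cv2.imread("pics/scene3.png"); S0=cv2.imread("pics/scene0.png")
g=cv2.GaussianBlur(cv2.cvtColor(S,cv2.COLOR_BGR2LAB).astype(np.float32),(0,0),.7)
def score(im,hullf,p,sel):
    q=proj('scene',hullf(p)); h=cv2.convexHull(q.astype(np.float32))[:,0]; h=np.vstack([h,h[:1]])
    d=np.r_[0,np.cumsum(np.linalg.norm(np.diff(h,axis=0),axis=1))]; s=np.linspace(0,d[-1],300)
    x=np.interp(s,d,h[:,0]).astype(np.float32);y=np.interp(s,d,h[:,1]).astype(np.float32)
    v=cv2.remap(im,x[None],y[None],1)[0]; return v[sel(x,y)].mean()
def grad(im):
    g=cv2.GaussianBlur(cv2.cvtColor(im,cv2.COLOR_BGR2LAB).astype(np.float32),(0,0),.7)
    gx=cv2.Sobel(g,cv2.CV_32F,1,0);gy=cv2.Sobel(g,cv2.CV_32F,0,1); m=np.sqrt((gx**2+gy**2).sum(2)); return np.minimum(m,np.percentile(m,99.5))
def fitp(im,f,p0,sel,r=np.arange(-.01,.0101,.0005)):
    return max((score(im,f,(p0[0]+a,p0[1]+b),sel),p0[0]+a,p0[1]+b) for a in r for b in r)
tub=lambda p:np.vstack([circ(*p,.02,.038),circ(*p,.083,.038),circ(*p,.087,.035)])
cap=lambda p:circ(*p,.113,.021)
for dz in(-.002,0,.002):
  she=lambda p:np.vstack([circ(*p,.1608+dz,.027),circ(*p,.1868+dz,.027)])
  r=fitp(grad(S),she,(.523,-.155),lambda x,y:(y>y.mean())|(x>x.mean()+7)); print(dz,np.round(r,4))
t0=fitp(grad(S0),tub,(.525,-.156),lambda x,y:x>-1); t3=fitp(grad(S),tub,(.525,-.156),lambda x,y:y>y.min()+12)
print(np.round(t0,4),np.round(t3,4))
def ov(t,s):
    return [(circ(*t,.083,.038),(0,0,255)),(circ(*t,.02,.038),(255,0,0)),(circ(*t,.113,.022),(0,255,0)),(circ(*s,.1608,.027),(255,255,0)),(circ(*s,.1868,.027),(255,0,255))]
r=fitp(grad(S),lambda p:np.vstack([circ(*p,.1608,.027),circ(*p,.1868,.027)]),(.523,-.155),lambda x,y:(y>y.mean())|(x>x.mean()+7))
cv2.imwrite("pics/ov3.png",np.hstack([zoomdraw('scene',S,(178,190),38,ov(t3[1:],r[1:])),zoomdraw('scene',S0,(178,204),38,ov(t0[1:],r[1:])[:3])]))
```

```text
-0.002 [97.6977  0.525  -0.1565]
0 [97.6771  0.5265 -0.157 ]
0.002 [97.6963  0.528  -0.157 ]
[74.9876  0.525  -0.156 ] [91.8262  0.524  -0.156 ]
```

View pics/ov3.png

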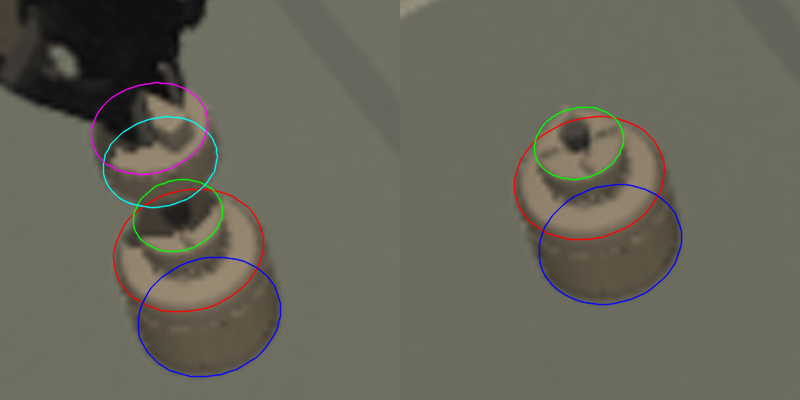

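Run:
```python
from h import *
x,y=.522,-.1545
ctrl.move_linear([x,y,.165],speed=.05,orientation=ori(np.radians(112.3))); ctrl.wait(.2)
F0=np.mean([ (ctrl.wait(.03),ctrl.read_contact_force())[1] for _ in range(5)],0); M0=ctrl.read_moment(); print(ctrl.read_t(),F0,M0)
np.save("tare.npy",np.r_[F0,M0])
z=.165
for z in [.155,.150,.147,.145,.143,.141,.139,.1375,.136]:
    ctrl.move_linear([x,y,z],speed=.03); F=ctrl.read_contact_force()-F0
    p=ctrl.read_position(); print(round(ctrl.read_t(),2),np.round(p,4),np.round(F,1),np.round(ctrl.read_moment()-M0,2))
    if F[2]>5 or np.hypot(F[0],F[1])>6: print("stop");break
f=ctrl.grab_frame("scene"); cv2.imwrite("pics/scene4.png",f[:,:,::-1]);cv2.imwrite("pics/s4.png",cv2.resize(f[145:235,120:240,::-1],(800,600),interpolation=cv2.INTER_CUBIC))
```

```text
8.25 [-0.06853638  0.17890073 -0.58505717] [-0.01461338  0.05187985  0.02635996]
8.73 [ 0.5219 -0.1545  0.1548] [ 0.2 -0.2 -0.2] [ 0.05 -0.09 -0.01]
9.05 [ 0.5219 -0.1545  0.1498] [ 0.3 -1.1  0. ] [ 0.03 -0.01 -0.06]
9.3 [ 0.5219 -0.1545  0.1468] [-0.2  0.4 -0.3] [ 0.03 -0.03 -0.02]
9.55 [ 0.5219 -0.1545  0.1449] [-0.5 -0.5 -0.1] [ 0.04 -0.07 -0.02]
9.8 [ 0.5219 -0.1545  0.1429] [-0.4  0.1  0.5] [ 0.05 -0.04 -0.06]
10.05 [ 0.5219 -0.1545  0.1409] [ 0.1  0.8 -0.1] [-0.01 -0.1  -0.03]
10.3 [ 0.5219 -0.1545  0.1389] [ 0.7  0.2 -0.2] [ 0.06 -0.04 -0.01]
10.55 [ 0.522  -0.1545  0.1374] [ 0.4 -0.2  0.5] [-0.02 -0.05 -0.03]
10.8 [ 0.5219 -0.1545  0.1359] [ 0.5 -0.2 -0.4] [ 0.02 -0.08 -0.05]
```

View pics/s4.png

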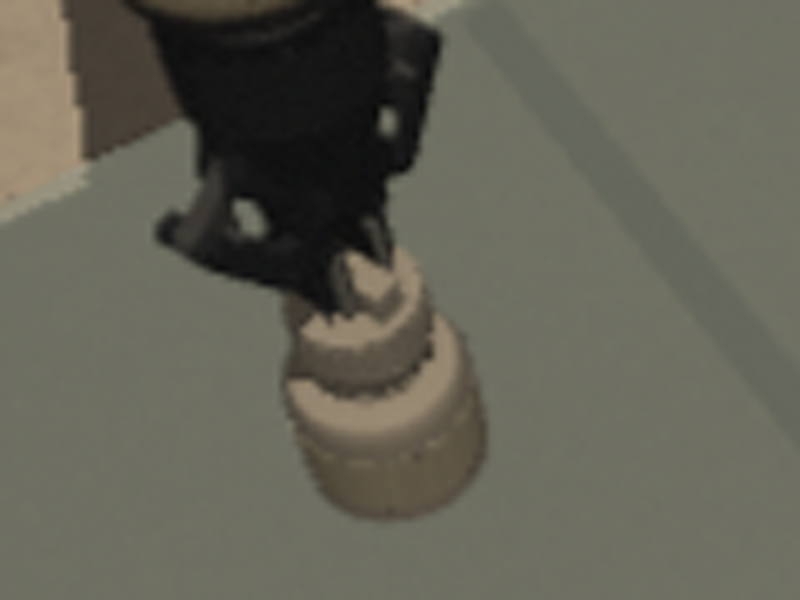

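Scene crop: the shell has slid cleanly over the inner cap and sits low on the tub shoulder at about (365,340), with no lateral force. Pressing next.

```bash
cat >> h.py <<'E'
try: _t=np.load("tare.npy")
except Exception: _t=np.zeros(6)
def ft(k=4):
    a=[]
    for _ in range(k):
        ctrl.wait(.02); a.append(np.r_[ctrl.read_contact_force(),ctrl.read_moment()])
    return np.mean(a,0)-_t
E
python3 - <<'E'
from h import *
x,y=.522,-.1545; z=.1355
while z>.1225:
    ctrl.move_linear([x,y,z],speed=.03); w=ft(3); p=ctrl.read_position()
    print(round(ctrl.read_t(),2),round(z,4),np.round(p[2],4),np.round(w[:3],1),np.round(w[3:],2))
    if w[2]>9 or np.hypot(*w[:2])>8: break
    z-=.001 if w[2]<7 else .0004
E
```

```text
11.15 0.1355 0.1355 [-0.3  0.6 -0.1] [ 0.02 -0.06 -0.04]
11.45 0.1345 0.1345 [ 0.  -0.7  0.1] [-0.01 -0.09 -0.01]
11.75 0.1335 0.1336 [ 0.  -0.7  2.3] [-0.02 -0.03 -0.  ]
12.05 0.1325 0.1326 [-0.2 -0.3  3.2] [-0.01 -0.08 -0.01]
12.35 0.1315 0.1316 [0.2 0.  3.8] [-0.   -0.13 -0.02]
12.65 0.1305 0.1306 [ 0.2 -0.3  4.7] [-0.01 -0.11 -0.03]
12.95 0.1295 0.1295 [ 0.5 -0.2  5.9] [ 0.03 -0.11 -0.02]
13.25 0.1285 0.1286 [0.  0.  6.3] [-0.01 -0.04 -0.03]
13.55 0.1275 0.1277 [-0.2 -0.2  8. ] [ 0.03  0.02 -0.02]
13.85 0.1271 0.1273 [-0.3 -0.   8.4] [ 0.06  0.02 -0.01]
14.15 0.1267 0.1269 [-0.8 -0.   8.2] [ 0.03  0.06 -0.02]
14.45 0.1263 0.1266 [-0.5  0.2  9.1] [ 0.04  0.07 -0.03]
```

The lugs passed without standing on each other. Now twisting clockwise in small steps, regulating the press.

```bash
cat > twist.py <<'E'
from h import *
import sys, json
def run(z,ph,n,step,caught=None,ztgt=11.,mzstop=.36):
    x,y=.522,-.1545
    for i in range(n):
        ph-=step
        ctrl.move_linear([x,y,z],speed=.03,orientation=ori(np.radians(ph))); w=ft(3); p=ctrl.read_position()
        if caught is None and w[5]>.11: caught=ph
        print(round(ctrl.read_t(),2),'ph',round(ph,1),round(np.degrees(phi_now()),1),'z',round(z,5),round(p[2],4),np.round(w[:3],1),np.round(w[3:],2),caught)
        if w[5]>mzstop or w[2]>22 or np.hypot(*w[:2])>12: print('STOP');break
        e=ztgt-w[2]
        z+=-np.clip(e*.00008,-.0005,.0003)
        if w[5]>.11: z-=.004*np.radians(step)*.9
    json.dump([z,ph,caught],open('st.json','w'))
E
python3 - <<'E'
from twist import *
run(.1262,112.3,4,4)
E
```

```text
14.75 ph 108.3 108.3 z 0.1262 0.1265 [-0.7 -0.1  8.6] [ 0.05 -0.01 -0.05] None
15.05 ph 104.3 104.3 z 0.12601 0.1264 [ 0.5 -0.5  9.2] [-0.08  0.04 -0.02] None
15.35 ph 100.3 100.3 z 0.12587 0.1263 [ 0.6 -2.5 10. ] [-0.46 -0.08  0.03] None
15.65 ph 96.3 96.3 z 0.12579 0.1262 [ 1.  -2.3  8.4] [-0.58 -0.21  0.05] None
```

A small sideways force has built up at the skirt, so I'm adding lateral compliance.

```bash
cat > twist.py <<'E'
from h import *
import json
def run(s,n,step,ztgt=11.,mzstop=.36,fwd=.9,smin=None):
    x,y,z,ph,caught=s
    for i in range(n):
        ph-=step
        ctrl.move_linear([x,y,z],speed=.03,orientation=ori(np.radians(ph))); w=ft(3); p=ctrl.read_position()
        if caught is None and w[5]>.11: caught=ph
        print(round(ctrl.read_t(),2),'ph',round(ph,1),round(np.degrees(phi_now()),1),'xyz',np.round([x,y,z],5),round(p[2],4),np.round(w[:3],1),np.round(w[3:],2),caught)
        e=ztgt-w[2]
        z-=np.clip(e*.0001,-.0005,.0003)
        if w[5]>.11: z-=.004*np.radians(step)*fwd
        L=np.hypot(*w[:2])
        if L>.8: x,y=np.array([x,y])+w[:2]/L*min((L-.5)*.00025,.0006)
        json.dump([x,y,z,ph,caught],open('st.json','w'))
        if w[5]>mzstop or w[2]>22 or L>12: print('STOP');break
    return [x,y,z,ph,caught]
E
python3 - <<'E'
from twist import *
run([.522,-.1551,.1256,96.3,None],6,4)
E
```

```text
15.95 ph 92.3 92.3 xyz [ 0.522  -0.1551  0.1256] 0.1259 [ 1.4 -0.4  8.3] [ 0.01 -0.28  0.09] None
16.25 ph 88.3 88.3 xyz [ 0.52222 -0.15516  0.12533] 0.1256 [0.1 0.2 8.8] [ 0.05 -0.1   0.09] None
16.55 ph 84.3 84.3 xyz [ 0.52222 -0.15516  0.12511] 0.1254 [0.3 0.2 8. ] [ 0.06 -0.16  0.07] None
16.85 ph 80.3 80.3 xyz [ 0.52222 -0.15516  0.12482] 0.1251 [0.7 0.1 8.5] [ 0.09 -0.15  0.05] None
17.15 ph 76.3 76.3 xyz [ 0.52222 -0.15516  0.12456] 0.1248 [1.  0.3 7.6] [ 0.06 -0.19  0.06] None
17.45 ph 72.3 72.3 xyz [ 0.52236 -0.15513  0.12426] 0.1245 [-0.3 -0.2  8.3] [ 0.03 -0.05  0.06] None
```

The shell is sinking about 0.07 mm/deg at constant force, so the cap has been turning with it since roughly φ≈98. I'll raise the press toward 11 N and continue.

```bash
sed -i 's/e\*.0001,-.0005,.0003/e*.00015,-.0006,.0003/; s/if w\[5\]>.11: z-=/z-=/' twist.py
python3 - <<'E'
from twist import *
s=json.load(open('st.json')); s[2]-=.0004
s=run(s,4,3,mzstop=.3)
E
```

```text
17.75 ph 69.3 69.3 xyz [ 0.52236 -0.15513  0.12359] 0.1241 [-0.6 -0.2 10.5] [0.05 0.11 0.06] None
18.05 ph 66.3 66.3 xyz [ 0.52236 -0.15513  0.12333] 0.1238 [-0.8  0.5 12. ] [0.09 0.16 0.07] None
18.35 ph 63.3 63.3 xyz [ 0.52227 -0.15507  0.12328] 0.1237 [-0.1 -0.6 10.1] [-0.02 -0.03  0.03] None
18.65 ph 60.3 60.3 xyz [ 0.52227 -0.15507  0.12296] 0.1235 [ 0.2 -0.3 11.4] [0.   0.03 0.06] None
```

Run:
```python
from twist import *
s=json.load(open('st.json'))
s=run(s,10,2.5,mzstop=.22)
```

```text
18.95 ph 57.8 57.8 xyz [ 0.52227 -0.15507  0.12282] 0.1233 [ 0.2 -0.2 10.6] [ 0.   -0.01  0.04] None
19.25 ph 55.3 55.3 xyz [ 0.52227 -0.15507  0.12261] 0.1231 [-0.  -0.1 11.1] [ 0.01 -0.    0.04] None
19.55 ph 52.8 52.8 xyz [ 0.52227 -0.15507  0.12246] 0.123 [ 0.3 -0.3 10.8] [-0.02 -0.01  0.06] None
19.85 ph 50.3 50.3 xyz [ 0.52227 -0.15507  0.12227] 0.1228 [ 0.5 -0.3 11.1] [ 0.02 -0.01  0.08] None
20.15 ph 47.8 47.8 xyz [ 0.52227 -0.15507  0.12212] 0.1226 [ 0.3 -0.3 10.9] [ 0.01 -0.06  0.09] None
20.45 ph 45.3 45.3 xyz [ 0.52227 -0.15507  0.12195] 0.1225 [-0.  -0.5 10.5] [ 0.   -0.06  0.07] None
20.75 ph 42.8 42.8 xyz [ 0.52227 -0.15507  0.12171] 0.1223 [-0.4 -0.5 11.4] [-0.01 -0.03  0.11] 42.8
21.05 ph 40.3 40.3 xyz [ 0.52227 -0.15507  0.12162] 0.1222 [-0.2 -0.7 12.2] [-0.06  0.07  0.31] 42.8
STOP
```

Run:
```python
from twist import *
s=json.load(open('st.json')); s[2]+=.0001
s=run(s,2,.7,mzstop=.38,fwd=0)
```

```text
21.35 ph 39.6 39.6 xyz [ 0.52227 -0.15507  0.12174] 0.1223 [ 0.5 -1.1 10.3] [-0.1   0.    0.39] 42.8
STOP
```

Hard stop reached: 0.39 N m, no more sinking, and the height matches the predicted home of 0.1222. Relieving the twist and letting the spring bring the shell up.

Run:
```python
from twist import *
x,y,z,ph,_=json.load(open('st.json'))
o=ori(np.radians(ph+1.5)); p=ctrl.read_position()
ctrl.move_linear([x,y,z],speed=.03,orientation=o); print(np.round(ft(3),2))
for zz in(.126,.1285,.1295,.1300,.1304,.1308):
    ctrl.move_linear([x,y,zz],speed=.03); print(round(ctrl.read_t(),2),zz,round(ctrl.read_position()[2],4),np.round(ft(5),2))
    if ft(3)[2]<1.3: break
f=ctrl.grab_frame("scene"); cv2.imwrite("pics/s5.png",cv2.resize(f[145:235,120:240,::-1],(800,600),interpolation=cv2.INTER_CUBIC))
```

```text
[-1.03 -0.03 12.5   0.16  0.1   0.23]
21.94 0.126 0.1262 [ 1.26  0.24  7.48  0.08 -0.26 -0.05]
22.32 0.1285 0.1285 [ 1.56 -0.2   3.24  0.04 -0.39  0.01]
22.71 0.1295 0.1294 [ 0.95 -0.23  2.18  0.04 -0.24 -0.01]
23.09 0.13 0.1299 [ 0.32 -0.19  1.6   0.06 -0.11 -0.03]
```

View pics/s5.png

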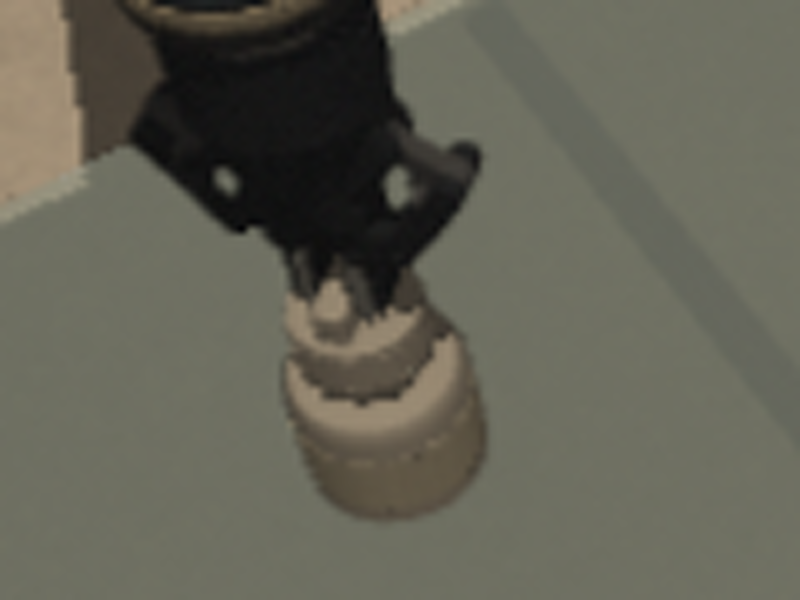

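Scene crop: the shell is upright at about (360,320) and off the shoulder. The spring is unloaded at TCP 0.1300, so the shell origin is about 80.8 mm above the tub's, which means home. Releasing.

Run:
```python
from h import *
ctrl.let_go(); ctrl.wait(.2); p=ctrl.read_position(); print(ctrl.read_t(),ft(3),ctrl.read_width())
ctrl.move_linear([p[0],p[1],.22],speed=.08)
ctrl.move_pose([.3,.15,.3],ori(np.radians(100))); ctrl.wait(.5); print(ctrl.read_t())
for n in("scene","top"):
    f=ctrl.grab_frame(n); cv2.imwrite(f"pics/{n}6.png",f[:,:,::-1])
S=cv2.imread("pics/scene6.png");T=cv2.imread("pics/top6.png")
t=(.5245,-.156); t2=(.521,-.1555)
cu=lambda t:[(circ(*t,.101,.027),(255,255,0)),(circ(*t,.127,.027),(255,0,255))]
cv2.imwrite("pics/f6.png",np.vstack([np.hstack([zoomdraw('scene',S,(178,200),32,[],300),zoomdraw('scene',S,(178,200),32,cu(t),300)]),np.hstack([zoomdraw('top',T,(332,253),28,[],300),zoomdraw('top',T,(332,253),28,cu(t2),300)])]))
```

```text
24.175 [-0.27476835 -0.31341587  0.45780562  0.01683163 -0.053492   -0.04341107] 0.08509485204691158
27.4333
```

View pics/f6.png

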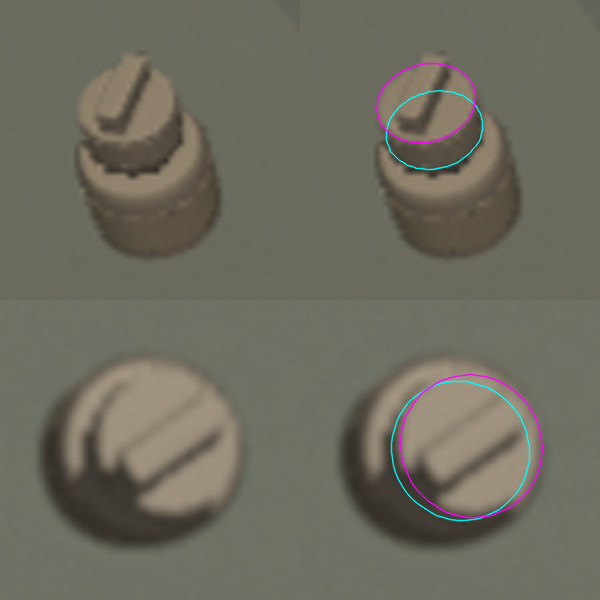

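View pics/scene6.png

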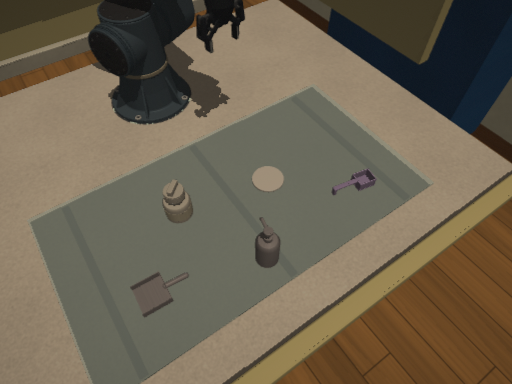

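The final views show the shell upright and centred on the tub, at scene (175,192) with its deck matching the 81 mm overlay. The gripper is well clear, and the dispenser, scoop and dustpan are in place. Handing in.

```bash
python3 -c "
from cell import ctrl
ctrl.sign_off();print(ctrl.read_t())"
```

```text
the job is handed in; nothing more can be done
the job is handed in; nothing more can be done
```

The shell is back on the tub with the inner cap screwed home, and I handed the job in with about 27.5 s on the robot's clock (limit 72 s). No verdict is reported at hand-in.

**What I did:** I gripped the shell by its bar, put it over the inner cap and pressed it down with 8 to 12.5 N. I then turned it about 73° clockwise in small steps, following it down. I stopped at the hard stop, where the twist reading reached 0.39 N m and sinking had ended. After that I backed off 1.5°, let the spring lift the shell, released it and withdrew.

**Last checks:**
- **Height:** The spring unloaded with the shell's origin about 80.8 mm above the tub's, against 81 mm for fully home. The shell sank about 4.2 mm in total.
- **Position:** In both cameras the shell looks upright and centred on the tub to within about 1–2 mm.
- **Surroundings:** The gripper is clear, and the dispenser, scoop and dustpan look unmoved.

**Where readings disagreed:**
- **Tub position:** The two cameras differed by about 4 mm in the tub's x, so I placed the shell by relative offsets and by feel.
- **Catch torque:** While the cap was turning, the twist sensor read only 0.04–0.11 N m instead of the stated 0.15–0.3. I judged that the lugs had caught from the sinking instead.
- **Side force:** A side force of up to 2.7 N appeared as the lugs caught, and I relieved it by shifting about 0.6 mm.

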